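# Build up the bearing stack on the conveyor's idler axle

### The arm

A 6-joint arm with a two-finger parallel gripper is mounted at the origin on the work surface. World frame = base frame: x ahead of the robot, y to its left, z up, the work surface at z = 0. Lengths are in m, angles in rad, forces in N, time in s.
With the tool pointing down it reaches from about 0.3 to 0.875 m from the base axis. Payload 4.2 kg.
Tool frame: the origin (TCP) lies where the fingers leave the gripper's body, on its centre line; the fingertips stand 73 mm ahead of it and the grasp point (between the pads) lies bot.tcp_to_grasp ahead of it (bot.tcp_to_grasp is the distance from the TCP to the grasp point, in m); z points along the fingers, y is the direction in which the jaws open and shut (so a half turn about z gives the same grasp; the last joint's range is limited). The gripper opens to 85 mm and grips with 20 to 120 N. Pads are 22 mm wide; open, the fingers measure 114 mm over their backs; the gripper's body (76 mm by 85 mm) begins 54 mm behind the grasp point. The pads swing forward as they close: fully open they stand 13 mm farther back than shut.
Start: joints at [1.108, 0.32, 1.565, -0, 1.257, -0.02], TCP at [0.246, 0.52, 0.304] pointing down, gripper open.
Joint ranges: [-3.11, 3.11], [-0.84, 2.01], [0.21, 2.61], [-1.34, 4.49], [0.05, 2.63], [-2.56, 2.56]. Speed limits (rad/s): [2.57, 2.57, 3.14, 3.14, 3.14, 3.14].

### API

Orientations are given as a rotation vector (axis times angle).
In Python, from rig import bot gives the robot as it stands. The module is installed in compiled form; this text tells all that it offers. Calls block until the motion is done:
- bot.move_to(position, orientation): joint-space move of the TCP to a pose.
- bot.movel(position, speed=0.15, orientation=None, f_stop=None): straight line of the TCP; orientation=None keeps the orientation; speed is the mean speed in m/s. With f_stop (N) it stops when the force on the tool has changed by that much, and returns True; else False.
- bot.move_joints(angles): joint-space move.
- bot.set_gripper(opening, newtons=None): opening from 0.0 (shut) to 1.0 (fully open); newtons is the grip in N (None keeps the last); returns when the fingers have stopped.
- bot.wait(seconds).
- bot.ik(position, orientation): joint angles nearest the present ones, or None.
- bot.sense(): the state.
- bot.capture(name): name is "scene" or "top" or "wrist"; returns a dict with "pixels" (384x512x3 uint8, red, green, blue), "mtx" (3x3 intrinsics, pixels), "rvec" (rotation vector, rad) and "tvec" (3), from world to camera coordinates, as OpenCV has them. Camera axes: x right, y down, z forward; pixel columns grow to the right and rows downward; lengths in m; the calibration is good to about 2 mm. A picture is of the moment at which its call begins. There is no depth.
A pose or a line that the arm cannot do raises bot.IKError and nothing moves.
- bot.hand_in(): hands the job in, once; it reports no verdict.
The state is a dict: "t": time; "joint_positions": joint angles; "qvel": joint speeds; "effort": joint torques, N m; "tool_pos": TCP position; "ee_rot": TCP orientation; "contact_force": force on the tool from outside, world axes, zero at the start; "moment": the same for the moment, N m; "grip_width": opening from 0.0 (shut) to 1.0 (fully open).
Only numpy, scipy, OpenCV 4.12 (cv2) and the standard library are available. Lean on these libraries where they do the work, as an engineer would, in place of code of your own. Each camera call takes 0.05 s, during which the arm holds its last target.

### The job

The ware conveyor's idler axle stands upright in the bench vice: fit the bearing, then the spacer sleeve, then the tongued washer over it, each fully home on the one below. The bearing is a light push fit and wants steady hand pressure down to its shoulder, and the washer must be turned gently until its tongue finds the keyway and drops in; press neither of them hard. Leave the lock nut, hook spanner, bowl and brush jar where they are and the finished stack standing free.

Things in the scene. Friction and masses are not known exactly. Their poses are not given: they have to be found in the camera images.
- vice: Grey machine vice bolted to the bench, 235 x 100 x 66 mm, clamping a plain steel axle upright. Origin on the bench on the axle's centre line; z up, x along the vice from its screw handle (robot's side) to the fixed jaw. Axle: collar 30 mm across from 78 to 92 mm above the bench, then a shaft 19.5 mm in diameter to its end at 146 mm, end tapered 1.8 mm over 3.5 mm. The axle cannot turn in the vice.
- axle_seat (a point): Point on the axle's centre line at the collar's upper face (the shoulder), 92 mm above the bench, where the bearing's underside must rest; axes as the vice's. The first 12 mm of shaft above it are the push-fit seat: the bearing slides freely down to it, then needs a push of about 4 to 12 N all the way to the shoulder; its weight alone does not take it down.
- axle_end (a point): Point on the axle's centre line at its upper end, 146 mm up; axes as the vice's. A keyway 5.8 mm wide, its floor 4.4 mm from the centre line, is open at this end and runs 34 mm down. It looks along the vice's +x, but with the axle turned by up to 0.9 rad to either side; that turn is not measured: find it by eye or by feel.
- bearing: Steel ball bearing with black seals, 47 mm outside, bore 21 mm, 14 mm high, 110 g, lying flat. Origin at the centre of its underside, z up along its axis. Either face may be up, any turn will do.
- spacer: Plain steel spacer sleeve standing on end, 28 mm outside, bore 21 mm, 18 mm high, 50 g. Origin at the centre of its underside, z up along its axis.
- washer: Steel washer lying flat, 40 mm outside, bore 21 mm, 6 mm thick, 40 g, with one tongue 4.3 mm wide pointing inwards from the bore's edge to 6.5 mm from the centre. Origin at the centre of its underside, z up; the tongue is on its +x side. It goes over the axle only with the tongue in the keyway (within about 0.1 rad), then slides down freely.
- lock_nut: Bystander: round slotted steel lock nut, 39 mm across, 9 mm high, lying flat; it goes on later, leave it. Origin at the centre of its underside.
- hook_spanner: Bystander: dark steel hook spanner, about 180 mm long, 6 mm thick, lying flat. Origin under its handle, x towards the hook.
- bowl: Bystander: white porcelain bowl, 116 mm across, 52 mm high. Origin at the centre of its underside.
- brush_jar: Bystander: white porcelain jar 76 mm across and 85 mm high with brushes standing in it up to about 190 mm. Origin at the centre of its underside.

How it is judged:
By the outcome, as a careful person would: the job done as asked, in the order asked, and still so for the second after the job is handed in, with the robot touching nothing.
It also fails if it takes over 72 s, if anything falls off the work surface, if the arm or the gripper's body presses on something with over 40 N, if the wrist force passes 120 N, or if a joint passes its speed limit or range.

## Working session

There is one attempt and no reset: what is moved stays moved. The work goes in short steps, each a Python script; the robot and the scene stay as the last script left them, time stands still between calls to the robot, and variables do not carry over. Pictures are saved under pics/ and viewed, and the job is handed in when it is done.

```bash
mkdir -p pics; ls
python3 - <<'E'
from rig import bot
import cv2
for n in ["scene","top","wrist"]:
    c=bot.capture(n); cv2.imwrite(f"pics/a_{n}.png",c["pixels"][:,:,::-1])
    print(n,c["mtx"].tolist(),c["rvec"],c["tvec"])
print(bot.sense(),bot.tcp_to_grasp)
E
```

```text
pics
scene [[350.5360567776271, 0.0, 258.11470511124367], [0.0, 350.5360567776271, 197.82860122187176], [0.0, 0.0, 1.0]] [ 1.97397245  1.4361758  -0.56435751] [-0.10576746 -0.28332972  1.42893811]
top [[366.19404604356873, 0.0, 245.975018704952], [0.0, 366.19404604356873, 191.78921742397696], [0.0, 0.0, 1.0]] [ 2.11237396 -2.12672516  0.16152019] [-0.04202241  0.54036948  0.91614811]
wrist [[277.79926597679224, 0.0, 255.81750779086897], [0.0, 277.79926597679224, 189.90281090965837], [0.0, 0.0, 1.0]] [-2.41523525 -1.52812526 -0.24649273] [-0.57514432 -0.04091166  0.38085479]
{'t': 0.15, 'joint_positions': array([ 1.10800009e+00,  3.20150814e-01,  1.56537984e+00, -3.61548889e-06,
        1.25740778e+00, -2.00145687e-02]), 'qvel': array([-0.00205188,  0.00027962, -0.00358733, -0.0006566 , -0.00229019,
       -0.0011077 ]), 'effort': array([ 5.26431431e-04, -4.15843284e+01, -2.34344047e+01, -1.11190843e-04,
        5.97667764e-03, -2.28704181e-06]), 'tool_pos': array([0.24625512, 0.51931706, 0.30327939]), 'ee_rot': array([-6.89780267e-01, -3.06460486e+00,  2.05372887e-03]), 'contact_force': array([ 0.77856991, -0.47086233, -0.87346551]), 'moment': array([ 0.01353937, -0.01722369,  0.03542962]), 'grip_width': 1.0007953301107908} 0.0539
```

View pics/a_scene.png

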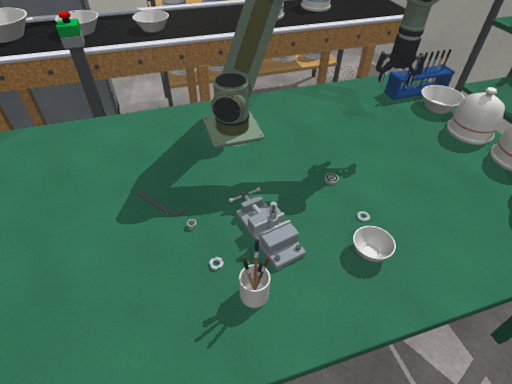

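View pics/a_top.png

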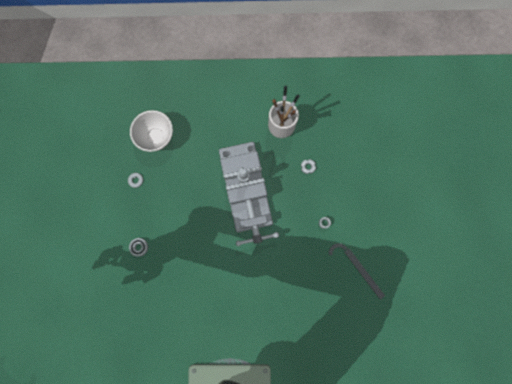

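View pics/a_wrist.png

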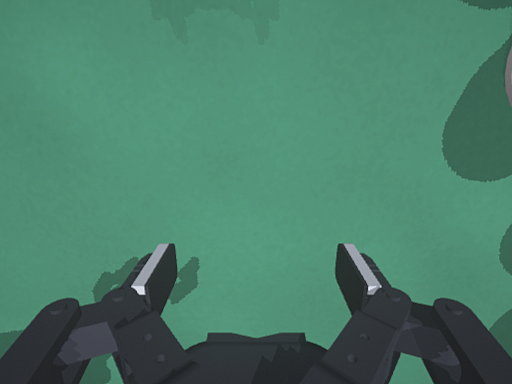

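The scene view shows the vice near the centre, the bearing at (331,179), the spacer at (192,224), rings at (216,264) and (363,216), and the bowl and jar. In the top view the bearing is at about (138,247), the spacer at (325,222), and the rings at (135,180) and (308,167). I'll zoom in to tell the nut from the washer, and cast rays for positions.

```bash
cat > h.py <<'E'
import numpy as np, cv2
from rig import bot
from scipy.spatial.transform import Rotation as R
def ray(c,uv):
    Rm=cv2.Rodrigues(c["rvec"])[0]; t=np.array(c["tvec"]).ravel()
    o=-Rm.T@t
    d=Rm.T@np.linalg.inv(c["mtx"])@np.array([uv[0],uv[1],1.0]); return o,d
def onz(c,uv,z):
    o,d=ray(c,uv); return o+d*(z-o[2])/d[2]
def proj(c,p):
    return cv2.projectPoints(np.array(p,float).reshape(-1,3),np.array(c["rvec"]),np.array(c["tvec"]),c["mtx"],None)[0].reshape(-1,2)
def tri(c1,u1,c2,u2):
    o1,d1=ray(c1,u1);o2,d2=ray(c2,u2)
    A=np.stack([d1,-d2],1); s=np.linalg.lstsq(A,o2-o1,rcond=None)[0]
    a=o1+d1*s[0];b=o2+d2*s[1]; return (a+b)/2,np.linalg.norm(a-b)
def save(n,img): cv2.imwrite(f"pics/{n}.png",img[:,:,::-1])
def crop(c,u,v,w,k): 
    p=c["pixels"][max(0,int(v-w)):int(v+w),max(0,int(u-w)):int(u+w)]; return cv2.resize(p,(k,k),interpolation=cv2.INTER_CUBIC)
def rot(yaw):  # tool down, jaws (tool y) along angle yaw+90: tool x at yaw
    return (R.from_euler('z',yaw)*R.from_euler('x',np.pi)).as_rotvec()
E
python3 - <<'E'
from h import *
c=bot.capture("top");s=bot.capture("scene")
a=np.hstack([crop(c,u,v,16,260) for u,v in [(138,247),(325,222),(135,180)]])
b=np.hstack([crop(c,308,167,16,260),crop(c,246,185,50,260),crop(c,244,174,16,260)])
save("b",np.vstack([a,b]))
save("b2",np.vstack([np.hstack([crop(s,u,v,18,260) for u,v in [(331,179),(192,224),(363,216)]]),np.hstack([crop(s,216,264,18,260),crop(s,270,225,45,260),crop(s,274,208,18,260)])]))
for n,uv,z in [("bear",(138,247),.014),("spacer",(325,222),.018),("ringL",(135,180),.006),("ringR",(308,167),.006),("axle",(243,174),.146)]:
    p=onz(c,uv,z);print(n,p,proj(s,p))
r=bot.sense()["ee_rot"];print(R.from_rotvec(r).as_matrix())
E
```

```text
bear [0.39882303 0.24396218 0.014     ] [[330.89907488 176.69156062]]
spacer [ 0.46178852 -0.25470405  0.018     ] [[190.98311628 221.99050292]]
ringL [0.58328925 0.26353466 0.006     ] [[362.66320502 215.0088845 ]]
ringR [ 0.61537986 -0.21663333  0.006     ] [[215.72388149 262.13187333]]
axle [ 0.56552175 -0.0410435   0.146     ] [[271.78746091 200.87138819]]
[[-9.03521647e-01  4.28542300e-01 -3.60831968e-04]
 [ 4.28542451e-01  9.03521391e-01 -6.81474769e-04]
 [ 3.39786362e-05 -7.70359022e-04 -9.99999703e-01]]
```

View pics/b.png

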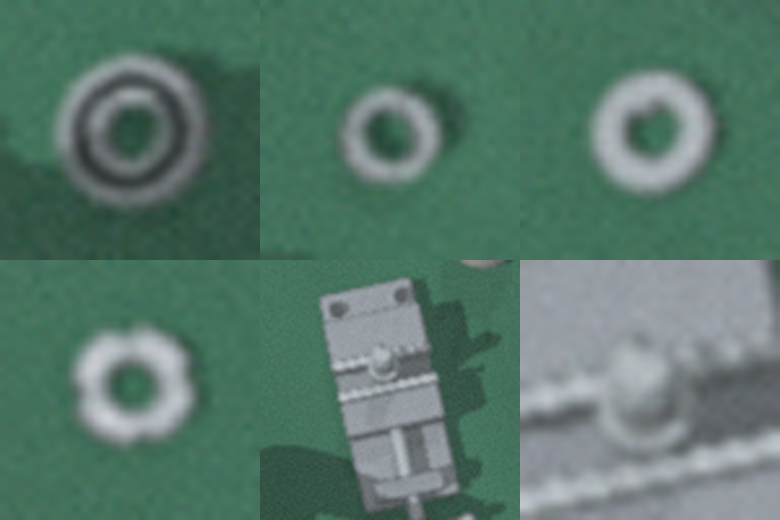

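View pics/b2.png

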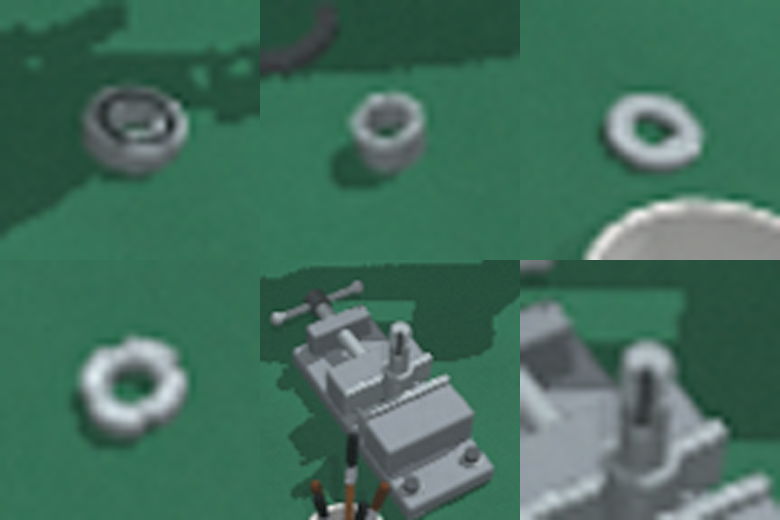

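The ring at top (135,180) has the inward tongue, so it is the washer. The ring at (308,167) is slotted, so it is the nut. The keyway shows dark on the axle side facing the scene camera. Top-to-scene reprojections agree within about 2 px. Next I'll hover over the bearing with the wrist camera.

Run:
```python
from h import *
s=bot.capture("scene"); print("scenecam",ray(s,(256,192))[0])
c=bot.capture("wrist");st=bot.sense()
o,d=ray(c,c["mtx"][:2,2]); T=R.from_rotvec(st["ee_rot"])
print("cam in tool",T.inv().apply(o-st["tool_pos"]),"dir",T.inv().apply(d))
for y in (1.5,1.5+np.pi,1.5-np.pi):
  for p in [(.399,.244,.2),(.565,-.041,.25),(.46,-.255,.2),(.583,.263,.2)]:
    q=bot.ik(p,rot(y)); print(y,p,None if q is None else np.round(q,2))
```

```text
scenecam [ 1.17046901 -0.29545542  0.82221347]
cam in tool [ 0.08182888  0.0009081  -0.07003935] dir [-3.16839190e-01 -1.51196546e-04  9.48479259e-01]
1.5 (0.399, 0.244, 0.2) [ 0.52  0.25  1.96 -0.    0.94  0.6 ]
1.5 (0.565, -0.041, 0.25) [-0.09  0.35  1.67 -0.    1.13 -0.02]
1.5 (0.46, -0.255, 0.2) [-0.53  0.33  1.83  0.    0.98 -0.46]
1.5 (0.583, 0.263, 0.2) [ 0.41  0.5   1.56 -0.    1.09  0.48]
4.641592653589793 (0.399, 0.244, 0.2) [ 0.52  0.25  1.96  0.    0.94 -2.55]
4.641592653589793 (0.565, -0.041, 0.25) None
4.641592653589793 (0.46, -0.255, 0.2) None
4.641592653589793 (0.583, 0.263, 0.2) None
-1.6415926535897931 (0.399, 0.244, 0.2) [ 0.52  0.25  1.96  0.    0.94 -2.55]
-1.6415926535897931 (0.565, -0.041, 0.25) None
-1.6415926535897931 (0.46, -0.255, 0.2) None
-1.6415926535897931 (0.583, 0.263, 0.2) None
```

Run:
```python
from h import *
bot.move_to([.399,.244,.18],rot(1.5))
c=bot.capture("wrist"); save("c1",c["pixels"]); print(bot.sense()["t"],bot.sense()["tool_pos"], proj(c,[.399,.244,.014]))
```

```text
1.675 [0.39934059 0.24511767 0.180559  ] [[255.20079285 194.70979172]]
```

View pics/c1.png

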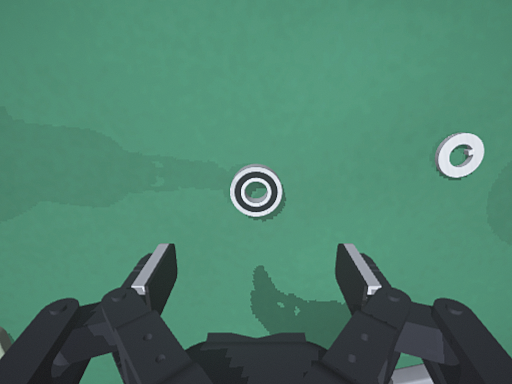

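The bearing shows clearly at (256,191), against a predicted (255,195). The washer is at (461,155) with its tongue to the right of its bore. I'll fit ellipses to both.

```bash
cat >> h.py <<'E'
def blob(c,uv,w,fn):
    """contours of mask fn(crop) around uv; returns ellipses in full px, sorted by area"""
    x0,y0=int(uv[0]-w),int(uv[1]-w); x0=max(x0,0);y0=max(y0,0)
    k=6
    p=cv2.resize(c["pixels"][y0:y0+2*w,x0:x0+2*w],None,fx=k,fy=k,interpolation=cv2.INTER_CUBIC)
    m=fn(p).astype(np.uint8)
    cs,h=cv2.findContours(m,cv2.RETR_CCOMP,cv2.CHAIN_APPROX_NONE)
    out=[]
    for i,q in enumerate(cs):
        if len(q)<60: continue
        e=cv2.fitEllipse(q); f=lambda a:(a+.5)/k-.5
        out.append((cv2.contourArea(q)/k/k,np.array([f(e[0][0])+x0,f(e[0][1])+y0]),np.array(e[1])/k,h[0][i][3]>=0,(q[:,0,:]+.5)/k-.5+[x0,y0]))
    return sorted(out,key=lambda o:-o[0])
grey=lambda p:(p.max(2).astype(int)-p.min(2)<35)
E
python3 - <<'E'
from h import *
c=bot.capture("wrist")
for nm,uv,z,fn in [("seal",(256,191),.014,lambda p:(p.max(2)<75)),("bear",(256,191),.014,lambda p:(p.min(2)>95)&grey(p)),("washer",(461,155),.006,lambda p:(p.min(2)>140)&grey(p))]:
    for a,e,ax,hole,_ in blob(c,uv,34,fn)[:5]: print(nm,round(a),e,ax,hole,onz(c,e,z))
save("c1z",np.hstack([crop(c,256,191,34,400),crop(c,461,155,34,400)]))
E
```

```text
seal 1280 [255.75591532 191.70504252] [39.1584727  41.60628001] False [0.3996267  0.24700373 0.014     ]
seal 759 [255.83041128 192.01804352] [30.33433533 31.88302358] True [0.39967302 0.24670209 0.014     ]
bear 2178 [255.82581075 190.23482768] [52.19436646 53.15146383] False [0.3997859  0.24839136 0.014     ]
bear 1339 [255.71728261 191.6664505 ] [40.0624644 42.5460434] True [0.39959455 0.24704275 0.014     ]
bear 718 [255.775973   191.97980245] [29.4903539  30.98590342] False [0.39962664 0.24674179 0.014     ]
bear 279 [255.41163635 189.94354248] [16.47716395 21.94269562] True [0.39943383 0.24869244 0.014     ]
washer 1614 [460.25341288 154.59718323] [41.69756317 49.35178121] False [0.58377737 0.26647401 0.006     ]
washer 353 [459.92686971 155.05317434] [18.94989141 24.97890218] True [0.58355348 0.26607722 0.006     ]
```

View pics/c1z.png

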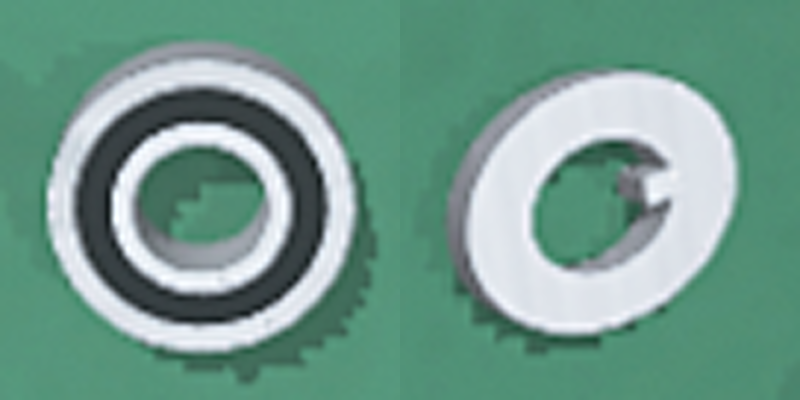

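The bearing crop shows concentric rings centred at (256,192), which gives (0.3996, 0.2469). The washer tongue points right and slightly up in the image. Now picking the bearing.

Run:
```python
from h import *
p=[.3996,.2469]
bot.set_gripper(.65,40)
bot.movel([*p,.088],speed=.15)
print(bot.sense()["tool_pos"],bot.sense()["contact_force"])
r=bot.movel([*p,.064],speed=.03,f_stop=4)
s=bot.sense();print(r,s["tool_pos"],s["contact_force"])
bot.movel([*p,s["tool_pos"][2]+.004],speed=.05)
bot.set_gripper(0,60)
s=bot.sense();print(s["tool_pos"],s["grip_width"]*85,s["contact_force"],s["t"])
```

```text
[0.40001281 0.24710309 0.08841127] [-0.09492829  0.4482306   0.28153139]
True [0.3995436  0.24685951 0.06850871] [-0.76516592  0.23782296  6.42306973]
[0.39956751 0.24689498 0.07280105] 44.6238144856927 [-1.22705651 -0.15171647  5.87597233] 4.05
```

Run:
```python
from h import *
bot.movel([.3996,.2469,.2],speed=.3)
bot.move_to([.562,-.041-.06,.26],rot(1.5)); bot.wait(.2)
c=bot.capture("wrist"); save("d1",c["pixels"]); s=bot.sense();print(s["t"],s["tool_pos"],s["grip_width"],s["contact_force"],proj(c,[.5655,-.041,.146]))
u=proj(c,[.5655,-.041,.146])[0]
save("d1z",crop(c,*u,40,600))
```

```text
6.3167 [ 0.56195821 -0.10003923  0.25998605] 0.5238181403426552 [ 0.2996349   0.29675646 -0.7567045 ] [[255.09564353 134.95553347]]
```

View pics/d1.png

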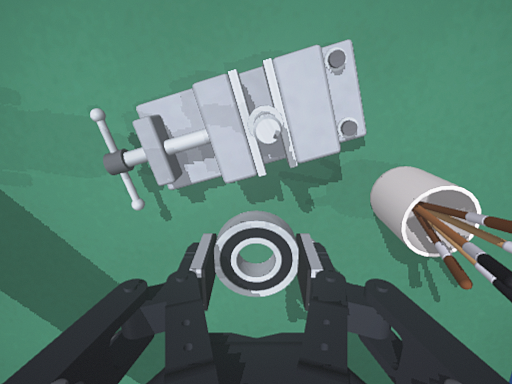

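View pics/d1z.png

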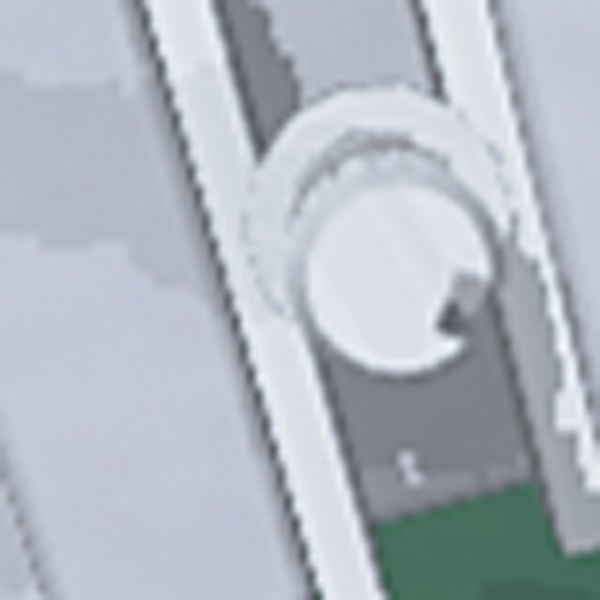

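The held bearing is at (256,258), with the axle end at about (268,131) and the keyway on the lower right of the end disc. I'll measure these.

Run:
```python
from h import *
c=bot.capture("wrist");s=bot.capture("scene");t=bot.capture("top")
st=bot.sense();T=R.from_rotvec(st["ee_rot"])
u=(268,131)
o,d=ray(c,u)
for a,e,ax,hole,_ in blob(c,u,22,lambda p:(p.min(2)>205))[:3]: print("top",round(a),e,ax,hole,onz(c,e,.146))
for a,e,ax,hole,_ in blob(c,(256,258),46,lambda p:(p.max(2)<75))[:4]: 
    w=onz(c,e,st["tool_pos"][2]-.0588);print("seal",round(a),e,ax,hole,w,T.inv().apply(w-st["tool_pos"]))
save("d2",np.hstack([crop(t,242,170,16,400),crop(s,274,208,18,400)]))
# hand readings
f=lambda x,y:onz(c,(215+x/7.5-.5,94+y/7.5-.5),.146)
C=f(400,280); K=f(466,307); print(C,K,np.arctan2(*(K-C)[[1,0]]), np.linalg.norm(K-C))
for z in [(312,283),(495,283),(400,188),(400,375)]: print(f(*z)-C)
```

```text
top 410 [266.70563634 129.77980296] [22.25939687 24.90317281] False [ 0.57334671 -0.03838234  0.146     ]
top 407 [267.50503031 131.66890717] [41.07048035 52.3744812 ] False [ 0.57379847 -0.0396296   0.146     ]
top 10 [281.20378113 116.07972082] [2.12407414 7.72786331] True [ 0.58312111 -0.030395    0.146     ]
seal 3447 [255.69345601 258.81256612] [61.37450155 71.51534526] False [ 0.56194615 -0.09933193  0.20125877] [ 0.00119835 -0.00014193  0.05880001]
seal 1892 [255.82259115 259.53418477] [46.16753133 52.19192505] True [ 0.56198417 -0.09977835  0.20125877] [ 7.55688185e-04 -7.27334224e-05  5.88000093e-02]
seal 230 [212.02949174 260.79427083] [ 5.75533231 63.99983215] False [ 0.53857347 -0.09893246  0.20125877] [-4.03631697e-05 -2.34851819e-02  5.87981710e-02]
seal 198 [299.18618774 259.85308838] [ 5.53940709 62.34064229] False [ 0.58506823 -0.10157497  0.20125877] [0.00058047 0.02308047 0.05880181]
[ 0.57404223 -0.03910809  0.146     ] [ 0.57966387 -0.04182544  0.146     ] -0.45025792643844265 0.006243949463060946
[-0.00765455  0.00027383  0.        ]
[ 0.00823356 -0.00082929  0.        ]
[0.00043224 0.00775991 0.        ]
[-0.000459   -0.00824043  0.        ]
```

View pics/d2.png

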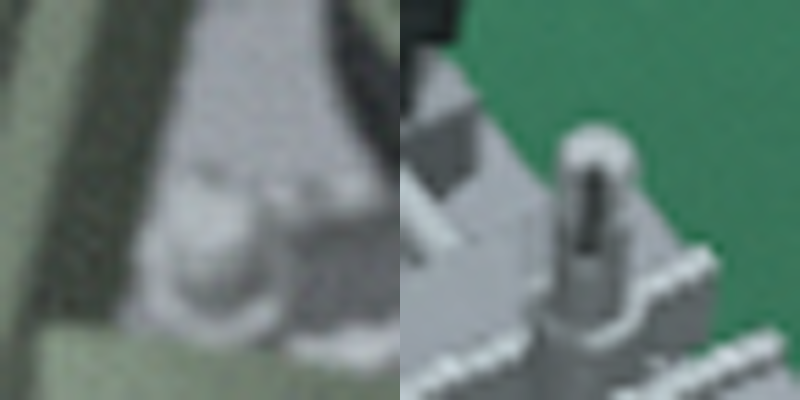

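Run:
```python
from h import *
s=bot.capture("scene");print(proj(s,[.5743,-.0394,.146]))
t=[.5742,-.0404]
bot.move_to([*t,.232],rot(1.5));bot.wait(.2)
a=bot.capture("wrist");b=bot.capture("scene");st=bot.sense();print(st["t"],st["tool_pos"],st["contact_force"])
save("e1",np.hstack([cv2.resize(a["pixels"][180:340,176:336],(400,400),interpolation=2),crop(b,274,198,28,400)]))
```

```text
[[273.48765806 202.99746252]]
7.1917 [ 0.57431853 -0.04123095  0.2325741 ] [-0.11850892 -0.05643766 -1.34913546]
```

View pics/e1.png

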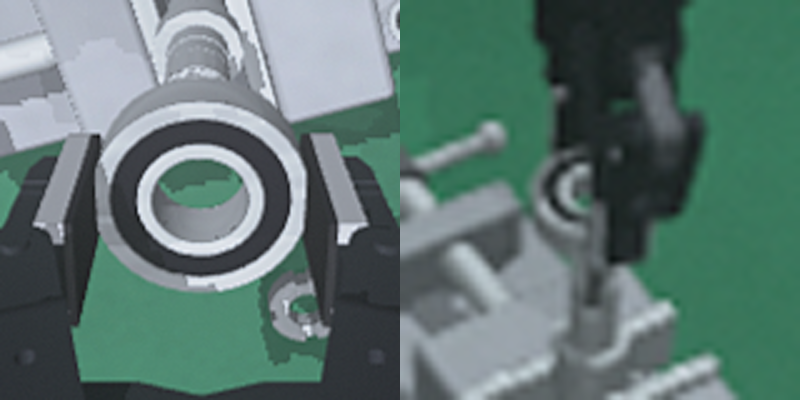

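The wrist view shows the bearing level between the pads, directly over the axle. In the scene view it is partly hidden by a finger. The TCP is 0.8 mm off in y, so I'll check whether it settles, correct it, then descend with a force stop.

Run:
```python
from h import *
s=bot.capture("scene");print(proj(s,[.5743,-.0394,.174]))
t=np.array([.5742,-.0404])
print(bot.sense()["tool_pos"])
bot.movel([*t,.2255],speed=.05);bot.wait(.15)
st=bot.sense();print(st["t"],st["tool_pos"],st["contact_force"])
r=bot.movel([*t,.205],speed=.03,f_stop=5)
st=bot.sense();print(r,st["t"],st["tool_pos"],st["contact_force"],st["moment"])
```

```text
[[274.03994493 195.60052603]]
[ 0.57428039 -0.04114053  0.23248088]
7.675 [ 0.57425384 -0.0404254   0.22550078] [-0.24972981  0.07055848 -1.85895804]
True 8.125 [ 0.5737658  -0.03965211  0.21356804] [ 1.48669716  2.42139239 -2.16778855] [ 0.3569903  -0.1490113  -0.02248457]
```

It passed the taper with a lateral push toward +x and +y, so I'll shift the target that way and continue.

Run:
```python
from h import *
t=np.array([.5742,-.0404])
t=t+[.0006,.0009]
bot.movel([*t,.2136],speed=.03);bot.wait(.1)
st=bot.sense();print(st["t"],st["tool_pos"],st["contact_force"])
r=bot.movel([*t,.179],speed=.04,f_stop=5)
st=bot.sense();print(r,st["t"],st["tool_pos"],st["contact_force"],st["moment"],st["grip_width"])
```

```text
8.475 [ 0.57451325 -0.03942957  0.21335911] [-1.67891047 -0.05522708 -1.99663222]
False 9.4917 [ 0.57451418 -0.03938803  0.17850914] [-2.23627906  3.45000703 -2.83459391] [0.48445277 0.33112537 0.01940577] 0.5224337415409505
```

Run:
```python
from h import *
t=np.array([.5745,-.0391])
bot.movel([*t,.179],speed=.03);bot.wait(.1)
st=bot.sense();print(st["t"],st["tool_pos"],st["contact_force"])
r=bot.movel([*t,.162],speed=.02,f_stop=16)
st=bot.sense();print(r,st["t"],st["tool_pos"],st["contact_force"],st["moment"],st["grip_width"])
b=bot.capture("scene");a=bot.capture("wrist");print(proj(b,[.5743,-.0394,.106]))
save("f1",np.hstack([cv2.resize(a["pixels"][100:340,136:376],(400,400),interpolation=2),crop(b,274,212,28,400)]))
```

```text
9.8417 [ 0.57448272 -0.03927084  0.17907216] [-1.91397853  1.85940955 -2.27374897]
True 10.5667 [ 0.57469899 -0.03900566  0.16482056] [-0.39428306  1.14527504  4.17201982] [0.00552948 0.12409351 0.01367033] 0.5201532546772589
[[272.73832499 213.03349527]]
```

View pics/f1.png

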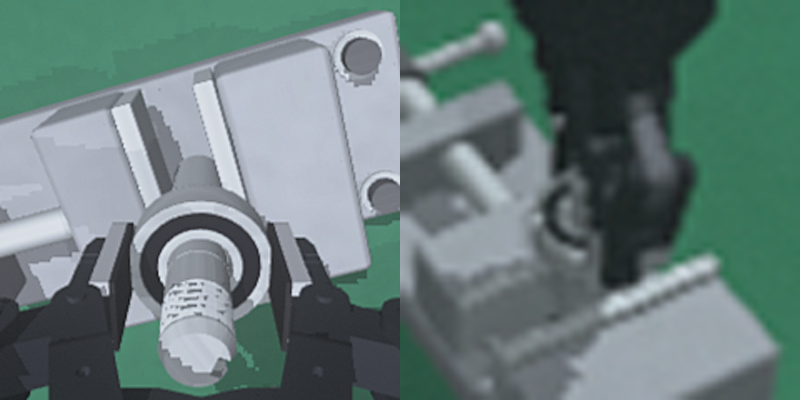

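The stop came at TCP z = 0.1648, exactly where the shoulder should be. I'll give one more gentle push to confirm, then release.

Run:
```python
from h import *
t=np.array([.5745,-.0391])
r=bot.movel([*t,.1625],speed=.02,f_stop=12)
st=bot.sense();print(r,st["t"],st["tool_pos"],st["contact_force"])
bot.set_gripper(.75)
bot.movel([*t,.27],speed=.25)
bot.move_to([.573,-.1,.27],rot(1.5));bot.wait(.15)
b=bot.capture("scene");a=bot.capture("wrist");st=bot.sense();print(st["t"],st["tool_pos"],st["contact_force"]);u=proj(a,[.5743,-.0394,.106])[0]
save("g1",np.hstack([crop(a,*u,45,500)[:,:400],crop(b,274,208,28,500)[:,:400]]))
print(u)
for e in blob(a,u,45,lambda p:(p.max(2)<80))[:4]: print(round(e[0]),e[1:4],[onz(a,e[1],z) for z in(.106,.118)])
```

```text
True 10.875 [ 0.57494514 -0.03910073  0.16483913] [ 0.28045128 -0.27040985  4.29895979]
12.375 [ 0.57291128 -0.09911822  0.26944911] [-0.41570609  0.22472947 -0.1036794 ]
[252.89199552 126.37249836]
1685 (array([253.19764709, 125.69019063]), array([45.79652405, 46.86086019]), np.False_) [array([ 0.57459083, -0.03886958,  0.106     ]), array([ 0.57480147, -0.03774116,  0.118     ])]
1012 (array([252.95433044, 126.58573405]), array([34.47585551, 37.49615733]), np.True_) [array([ 0.57433861, -0.03957498,  0.106     ]), array([ 0.57456222, -0.03841029,  0.118     ])]
8 (array([241.84599304, 109.05037435]), array([2.35652049, 6.23446083]), np.True_) [array([ 0.56640669, -0.02512143,  0.106     ]), array([ 0.56703822, -0.02470004,  0.118     ])]
6 (array([247.07200877, 106.44270833]), array([2.22331413, 3.82843844]), np.True_) [array([ 0.57077568, -0.02340519,  0.106     ]), array([ 0.57118253, -0.02307207,  0.118     ])]
```

View pics/g1.png

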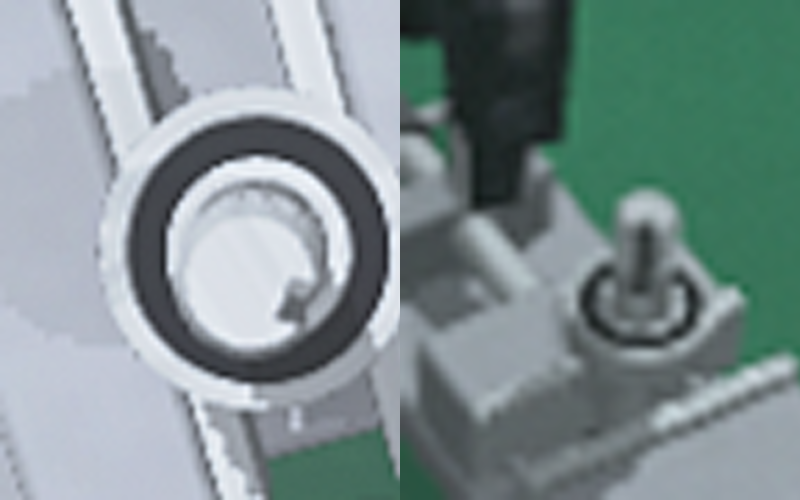

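The bearing is seated on the collar. Its ring centre at (253,126) maps to (0.5744, -0.0394) at z = 0.106, which agrees with the axle. On to the spacer.

Run:
```python
from h import *
bot.move_to([.462,-.256,.18],rot(1.5));bot.set_gripper(.5);
bot.wait(.1)
a=bot.capture("wrist");u=proj(a,[.462,-.2547,.018])[0]
print(bot.sense()["t"],bot.sense()["tool_pos"],u)
save("h1",a["pixels"]); save("h1z",crop(a,*u,30,500))
for th in (150,190):
  for e in blob(a,u,28,lambda p:(p.min(2)>th)&grey(p))[:3]: print(th,round(e[0]),e[1:4],onz(a,e[1],.018))
```

```text
13.725 [ 0.46222724 -0.25576313  0.18009661] [255.29807391 194.10182987]
150 804 (array([253.60062408, 191.28561401]), array([30.79839579, 33.35093435]), np.False_) [ 0.46069085 -0.25196634  0.018     ]
150 334 (array([253.2860438 , 191.55279795]), array([20.16975784, 23.27202861]), np.True_) [ 0.4603956  -0.25219546  0.018     ]
190 718 (array([253.80545044, 192.28971354]), array([29.50839488, 30.97718557]), np.False_) [ 0.4608035  -0.25291407  0.018     ]
190 428 (array([253.76320394, 192.42762756]), array([22.70976003, 24.00133006]), np.True_) [ 0.46075692 -0.25304006  0.018     ]
```

View pics/h1z.png

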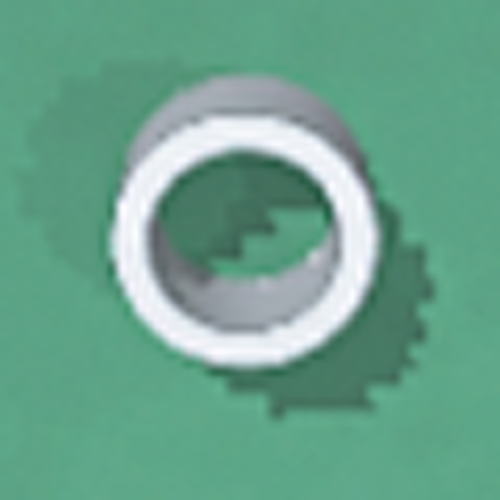

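The spacer's top ring is at (253.8,192.4), which gives (0.4608, -0.2530). Its fitted size of 29.5–31 px agrees with 28 mm.

Run:
```python
from h import *
p=[.4608,-.2530]
bot.movel([*p,.077],speed=.15,f_stop=10)
bot.set_gripper(0,40)
s=bot.sense();print(s["tool_pos"],s["grip_width"]*85,s["contact_force"])
z0=s["tool_pos"][2]
bot.movel([*p,.2],speed=.3)
bot.move_to([.5745,-.1,.26],rot(1.5));bot.wait(.2)
a=bot.capture("wrist");st=bot.sense();print(st["t"],st["tool_pos"],st["contact_force"],z0)
save("i1",a["pixels"][60:340,116:396])
T=R.from_rotvec(st["ee_rot"]);zt=st["tool_pos"][2]-(z0-.018)
u=proj(a,st["tool_pos"]-[0,0,z0-.018])[0];print(u)
for e in blob(a,u,34,lambda p:(p.min(2)>190))[:4]:
  w=onz(a,e[1],zt);print(round(e[0]),e[1:4],T.inv().apply(w-st["tool_pos"]))
u=proj(a,[.5743,-.0394,.146])[0];save("i2",crop(a,*u,20,600));print(u)
for e in blob(a,u,18,lambda p:(p.min(2)>205))[:3]: print(round(e[0]),e[1:4],onz(a,e[1],.146))
```

```text
[ 0.46143896 -0.25339216  0.07821366] 25.907770348888597 [-0.34888969 -0.0239399   5.44635525]
16.4667 [ 0.57378272 -0.10124888  0.25953028] [ 0.19822022  0.73859524 -0.1954899 ] 0.07821365882929966
[256.32241278 258.44431905]
429 (array([256.53683726, 257.06197357]), array([40.55714671, 45.00780741]), np.False_) [0.00085867 0.00018337 0.06021341]
[250.24152552 130.5580089 ]
418 (array([248.6081721 , 129.06896973]), array([22.46981049, 25.02353414]), np.False_) [ 0.57331855 -0.03837546  0.146     ]
52 (array([263.64670563, 119.51169586]), array([ 7.07125918, 18.29829915]), np.False_) [ 0.58343249 -0.03307075  0.146     ]
34 (array([239.07106527, 117.8231341 ]), array([ 5.93294017, 15.17351151]), np.False_) [ 0.56779846 -0.03087653  0.146     ]
```

View pics/i1.png

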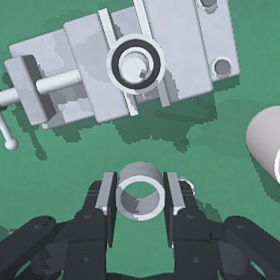

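View pics/i2.png

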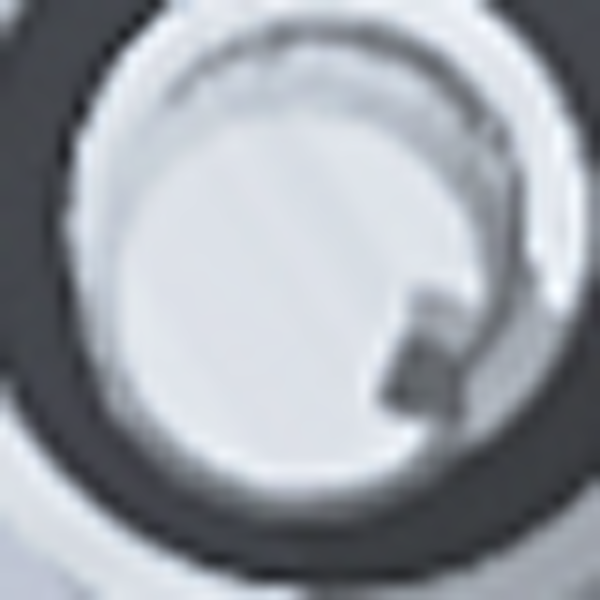

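The axle end disc is centred at zoom (301,301), which is px (249.6,129.6). The keyway floor is at lower right, putting the world direction at about -0.45 rad. The spacer is held upright with its ring at (256.5,257). Next is fitting it.

Run:
```python
from h import *
t=np.array([.5745,-.0393])
bot.move_to([*t,.236],rot(1.5));
bot.movel([*t,.227],speed=.05);bot.wait(.1)
st=bot.sense();print(st["t"],st["tool_pos"],st["contact_force"])
r=bot.movel([*t,.212],speed=.03,f_stop=4)
for i in range(8):
    st=bot.sense();f=st["contact_force"];print(r,round(st["t"],2),st["tool_pos"],f)
    if st["tool_pos"][2]<.186 or f[2]>6: break
    t=t+np.clip(f[:2]*.0002,-.0005,.0005)
    r=bot.movel([*t,max(st["tool_pos"][2]-.012,.183)],speed=.04,f_stop=5)
```

```text
17.2667 [ 0.57461074 -0.0398547   0.22711165] [ 0.73650583 -0.08464294 -0.26246935]
False 17.92 [ 0.57455644 -0.03928605  0.21194484] [ 0.56685888 -0.74609301  0.34098511]
False 18.37 [ 0.57454057 -0.03945939  0.19956748] [-0.28265821  0.95654746 -0.12886323]
False 18.82 [ 0.57460269 -0.03927033  0.18722959] [-0.69885233  0.63698909  0.04292036]
True 19.03 [ 0.57461476 -0.03907522  0.18417045] [-1.93708752 -0.51823179  5.1512489 ]
```

The spacer is home at TCP z = 0.1842, as predicted. I'll release and take a close-up for the keyway angle.

Run:
```python
from h import *
bot.set_gripper(.6)
bot.movel([.5746,-.0391,.24],speed=.25)
bot.movel([.5746,-.0994,.205],speed=.25);bot.wait(.2)
a=bot.capture("wrist");b=bot.capture("scene");st=bot.sense();print(st["t"],st["tool_pos"])
u=proj(a,[.5745,-.0393,.146])[0];print(u)
save("j1",np.hstack([crop(a,*u,25,500),crop(b,274,208,22,300) if 0 else cv2.resize(crop(b,274,208,22,500),(300,500))]))
```

```text
20.5 [ 0.57478597 -0.09869173  0.20545102]
[246.50460907 149.52764333]
```

View pics/j1.png

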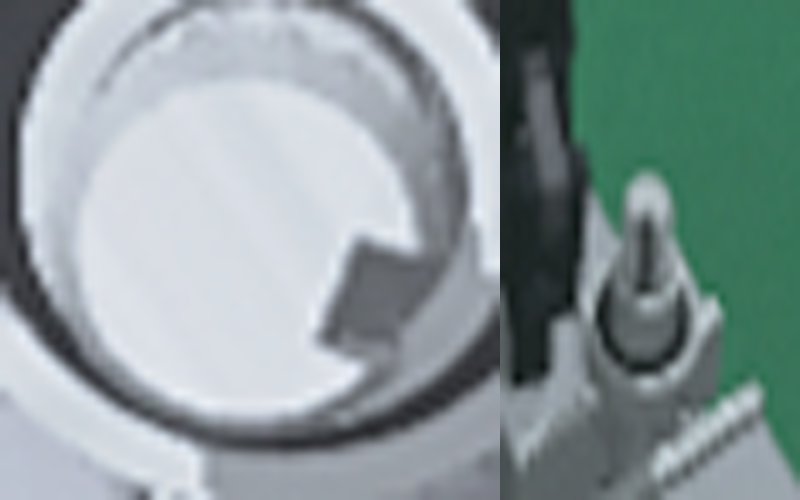

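The keyway is clear: floor corners at zoom (362,238) and (322,340), and side-wall edges running to (412,252) and (368,362). The spacer sits on the bearing. I'll convert these to a world angle and go look at the washer.

Run:
```python
from h import *
a=bot.capture("wrist")
f=lambda x,y:onz(a,(221+x/10-.5,124+y/10-.5),.146)[:2]
A,B,C,D=f(362,238),f(322,342),f(412,252),f(368,362)
ang=lambda v:np.arctan2(v[1],v[0])
print("walls",ang(C-A),ang(D-B),"floor n",ang(A-B)-np.pi/2, "width",np.linalg.norm(A-B))
L,Rr,Tp,Bt=f(76,240),f(416,240),f(248,78),f(248,420);ctr=np.array([(L[0]+Rr[0])/2,(Tp[1]+Bt[1])/2]);print(ctr,"mid",ang((A+B)/2-ctr),np.linalg.norm((A+B)/2-ctr),ang((C+D)/2-ctr))
bot.movel([.5746,-.0994,.26],speed=.3)
bot.move_to([.5837,.265,.18],rot(1.5));bot.wait(.15)
a=bot.capture("wrist");u=proj(a,[.5836,.266,.006])[0];st=bot.sense();print(st["t"],st["tool_pos"],u)
save("k1",crop(a,*u,30,600))
for th in (150,190):
  for e in blob(a,u,28,lambda p:(p.min(2)>th)&grey(p))[:3]: print(th,round(e[0]),e[1:4],onz(a,e[1],.006))
```

```text
walls -0.34340041735101545 -0.48584998213775915 floor n -0.43520822515835844 width 0.005287610336863587
[ 0.5739415  -0.03894467] mid -0.4530043124078638 0.004790892785118292 -0.4399340863069081
22.475 [0.58418818 0.26385723 0.18039258] [254.81534636 188.45455846]
150 1386 (array([255.7430191 , 188.16036479]), array([41.2977829 , 42.72826131]), np.False_) [0.58447807 0.26622344 0.006     ]
150 348 (array([255.22853851, 188.61135864]), array([21.01393127, 21.60896047]), np.True_) [0.58397061 0.26581961 0.006     ]
190 1332 (array([255.72195435, 188.232783  ]), array([40.32664998, 42.05768331]), np.False_) [0.58445348 0.26615448 0.006     ]
190 387 (array([255.32808177, 188.77095032]), array([22.04685974, 22.6945165 ]), np.True_) [0.58405121 0.26565761 0.006     ]
```

View pics/k1.png

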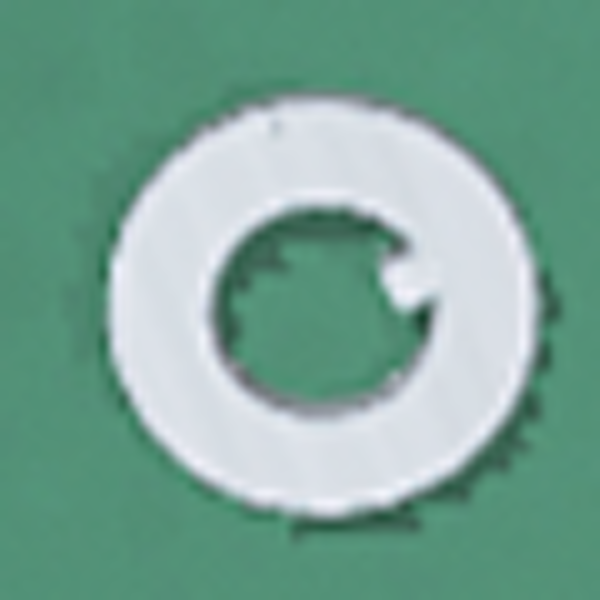

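The washer's tongue points right and slightly up, with its tip mid-point at zoom (389,288) and the disc centre at (324,306). The keyway estimates agree at about -0.44. Picking the washer now.

Run:
```python
from h import *
a=bot.capture("wrist")
f=lambda x,y:onz(a,(224+x/10-.5,158+y/10-.5),.006)[:2]
ang=lambda v:np.arctan2(v[1],v[0])
c=(f(108,306)+f(540,306)+f(324,95)+f(324,517))/4
print(c,ang(f(389,288)-c),np.linalg.norm(f(389,288)-c),ang(f(418,281)-c))
p=[.5845,.2661]
bot.set_gripper(.57,40)
bot.movel([*p,.08],speed=.15)
r=bot.movel([*p,.062],speed=.03,f_stop=4)
s=bot.sense();print(r,s["tool_pos"],s["contact_force"])
bot.movel([*p,s["tool_pos"][2]+.002],speed=.05)
bot.set_gripper(0,40)
s=bot.sense();print(s["tool_pos"],s["grip_width"]*85,s["contact_force"],s["t"])
bot.movel([*p,.13],speed=.2);bot.wait(.1)
a=bot.capture("wrist");st=bot.sense();print(st["tool_pos"],st["contact_force"],st["grip_width"])
u=proj(a,st["tool_pos"]-[0,0,.067])[0];print(u);save("l1",cv2.resize(crop(a,*u,50,600),(600,600)))
```

```text
[0.58454531 0.26615804] 0.2502666312107385 0.0063329203329779106 0.227717874452761
True [0.58486191 0.26627336 0.06985938] [-0.494478   -1.06206288  4.1523622 ]
[0.58445651 0.26609851 0.07195026] 37.20345807972783 [-1.21784086  0.09034712  1.2543335 ] 24.4917
[0.58366419 0.26573108 0.12841766] [ 0.41698529  0.28273748 -0.61465727] 0.4400874456618742
[256.0705603  251.47844011]
```

View pics/l1.png

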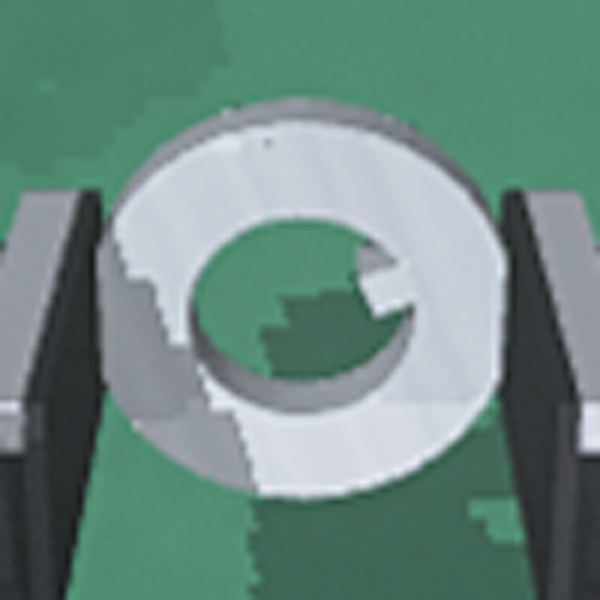

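The washer is held level, with its tongue tip at zoom (375,295) and its bore centred at about (303,308). I'll check the held offset and angle in the tool frame, then take it to the axle.

Run:
```python
from h import *
a=bot.capture("wrist");st=bot.sense();T=R.from_rotvec(st["ee_rot"])
def f(x,y):
    w=onz(a,(206+x/6-.5,201+y/6-.5),st["tool_pos"][2]-.066); return T.inv().apply(w-st["tool_pos"])[:2]
L,Rr,U,D=f(104,300),f(506,300),f(303,121),f(303,497)
c=np.array([(U[0]+D[0])/2,(L[1]+Rr[1])/2]);print("centre in tool",c,np.linalg.norm(U-D),np.linalg.norm(L-Rr))
for tip in (f(371,297),f(388,290)):
    v=tip-c; w=R.from_euler('z',1.5).apply([v[0],-v[1],0]); print("tongue world",np.arctan2(w[1],w[0]),np.linalg.norm(v))
```

```text
centre in tool [-0.00041872  0.00018025] 0.03995838411869318 0.037327919547044994
tongue world 0.2588352729412291 0.006479341760560024
tongue world 0.2824448740510853 0.008201900204917111
```

Run:
```python
from h import *
psi=1.5-.44-.245
t=np.array([.5745,-.0391])+.0004*np.array([np.cos(psi),np.sin(psi)])
bot.movel([.5845,.2661,.24],speed=.3)
bot.move_to([*t,.24],rot(psi))
bot.movel([*t,.221],speed=.08);bot.wait(.15)
st=bot.sense();print(st["t"],st["tool_pos"],st["contact_force"],np.round(st["joint_positions"],2))
r=bot.movel([*t,.2125],speed=.02,f_stop=3)
st=bot.sense();print(r,st["t"],st["tool_pos"],st["contact_force"],st["moment"])
a=bot.capture("wrist");u=proj(a,st["tool_pos"]-[0,0,.067])[0];save("m1",crop(a,*u,50,600))
```

```text
27.3583 [ 0.57509458 -0.03855196  0.22139975] [ 0.50323178 -0.6906943   0.35516675] [-0.09  0.38  1.69  0.    1.07  0.67]
False 27.9333 [ 0.57476406 -0.03885999  0.21237898] [-0.12311338 -0.4186149  -0.60725032] [0.01387003 0.00475611 0.01301653]
```

View pics/m1.png

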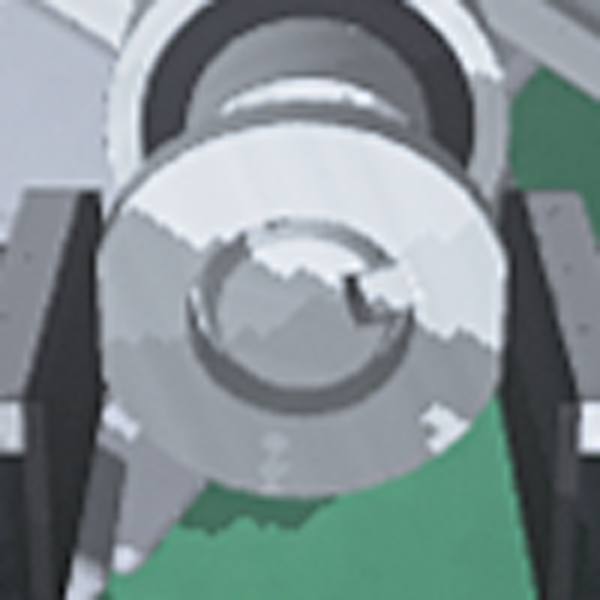

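The end face is visible inside the bore with the tongue at the keyway. The washer has passed 5.6 mm below the axle end with no force, so it is engaged. I'll continue down gently.

Run:
```python
from h import *
psi=1.5-.44-.245
t=np.array([.5745,-.0391])+.0004*np.array([np.cos(psi),np.sin(psi)])
for i in range(6):
    z=bot.sense()["tool_pos"][2]
    r=bot.movel([*t,max(z-.007,.1945)],speed=.025,f_stop=4)
    st=bot.sense();f=st["contact_force"];print(r,round(st["t"],2),st["tool_pos"],f,st["moment"])
    if r or st["tool_pos"][2]<.1955: break
    t=t+np.clip(f[:2]*.0002,-.0003,.0003)
```

```text
False 28.41 [ 0.57469487 -0.03879244  0.20528125] [ 0.0424375  -0.18879448 -0.29051173] [-0.0178228   0.00988232 -0.01747287]
False 28.85 [ 0.57473115 -0.03883364  0.19808369] [ 0.52788088 -0.50534481 -0.48336109] [ 0.02358563 -0.01820727 -0.01133133]
True 29.06 [ 0.57533017 -0.03895478  0.19583195] [-1.58831054  0.44233256  5.08358783] [0.06457626 0.08200989 0.05147007]
```

Home at TCP z = 0.1958, against 0.196 predicted. I'll release, retreat and look.

Run:
```python
from h import *
psi=.815
bot.set_gripper(.65)
bot.movel([.5748,-.0388,.26],speed=.2)
bot.move_to([.573,-.1,.26],rot(1.5));bot.wait(.3)
a=bot.capture("wrist");st=bot.sense();u=proj(a,[.5744,-.0394,.130])[0]
print(st["t"],st["contact_force"],u)
w=crop(a,*u,40,500)
for e in blob(a,u,30,lambda p:(p.min(2)>150)&grey(p))[:3]: print(round(e[0]),e[1:4],onz(a,e[1],.13))
bot.move_to([.40,.20,.30],rot(1.5));bot.wait(.2)
b=bot.capture("scene");t=bot.capture("top")
save("n1",np.hstack([w[:, :400],cv2.resize(crop(b,274,208,22,500),(400,500))])); save("n2",b["pixels"]);print(proj(b,[[.5744,-.0394,z] for z in (.092,.106,.124,.13,.146)]))
print(bot.sense()["t"])
```

```text
30.975 [ 0.76908458  1.27623938 -0.73074906] [251.79208508 130.29016228]
3375 (array([250.14531962, 128.40115865]), array([67.23171488, 71.71370443]), np.False_) [ 0.57333718 -0.03800766  0.13      ]
101 (array([251.03270976, 138.57542928]), array([15.38022232, 23.61011251]), np.True_) [ 0.57342062 -0.04517492  0.13      ]
60 (array([263.6773173 , 126.98136648]), array([ 4.94329866, 23.40659841]), np.True_) [ 0.58294173 -0.03769981  0.13      ]
[[272.49874251 216.43312332]
 [272.75079495 213.05928714]
 [273.08262984 208.61752681]
 [273.19523885 207.11020414]
 [273.50056078 203.0233317 ]]
32.5833
```

View pics/n1.png

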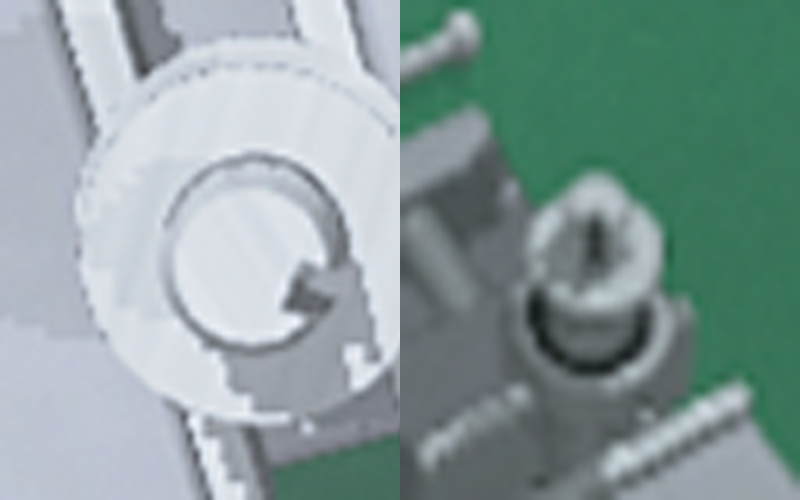

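View pics/n2.png

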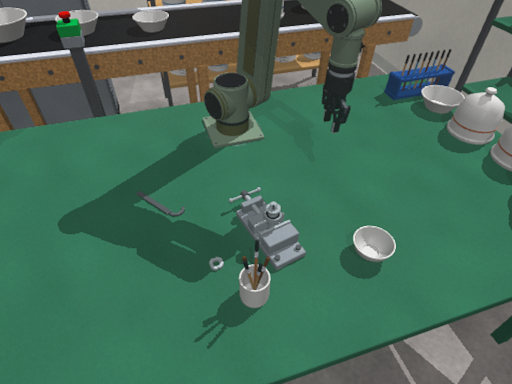

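The wrist view shows the washer level on the stack, with the axle end and keyway inside its bore. The scene view shows bearing, spacer and washer stacked with no gaps, and the nut (216,264), spanner, bowl and jar where they were. The arm is clear, so I'm handing in.

Run:
```python
from rig import bot
bot.hand_in(); print(bot.sense()["t"])
```

```text
the job is handed in; nothing more can be done
the job is handed in; nothing more can be done
```

I fitted the bearing, then the spacer, then the washer on the axle, and handed the job in at about 32.6 s of the 72 s allowed.

| Part | Stopped at (TCP z, m) | Expected (m) | How it went |
|---|---|---|---|
| Bearing | 0.1648 | 0.1648 | Pushed gently to the shoulder with a 16 N stop; a second 12 N push moved it no further |
| Spacer | 0.1842 | 0.1842 | Slid down freely |
| Washer | 0.1958 | 0.196 | Turned beforehand to the keyway angle read from the wrist camera (about -0.44 rad in the world frame); dropped in on the first try with forces under 1 N until it met the spacer |

**Last checks:** the final pictures show the three parts stacked without gaps and the arm clear. The lock nut, spanner, bowl and jar look to be where they were at the start.

**Disagreements:**
- My first estimate of the axle position from the top camera was about 9 mm off, because I had misread the pixel. I used the wrist camera's value instead, which the scene camera confirmed.
- The last washer fit put its centre about 1.8 mm from the axle line. I put that down to shadow and the washer's rim merging with the disc in the mask, since its 0.75 mm bore clearance allows no such offset.

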